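Test the extractor fan's pull switch

TASK

Give the extractor fan a short test run: pull the red knob on its control box straight up until it clicks out, let go of it for a second so that it stays out by itself, then push it fully back down. The lamp's blue knob is pulled out (on) and must stay out, and leave the mug where it stands.

Things in the scene. Friction and masses are not known exactly. Their poses are not given: they have to be found in the camera images.
- fan_knob_grip (a point): Centre of the red knob's cap, where to grip it; moves with it. Cap: upright cylinder 33 mm in diameter, 28 mm high, its flat top 13 mm above this point. Below it a thin stem enters a fixed white box (112 x 86 mm, 45 mm high). Pushed in, this point is 70 mm above the worktop. z up, x along the box's long side; the box's centre is 14 mm and a black three-bladed fan mark 46 mm towards -x.
- fan_knob (a joint): Height by which the red knob is pulled out, m: 0 = pushed in (off, where it starts), 0.022 = out (on, mechanical stop). A detent snaps it to the nearer end from about half-way; it takes about 8 N either way and the knob stays at either end by itself.
- lamp_knob_grip (a point): Centre of the blue knob's cap on the second control box, which is of the same shape and size but has a yellow sun-like lamp mark. Same axes and offsets as the red one's. The blue knob starts pulled out, so this point is 92 mm above the worktop. The two boxes may stand either way round, left and right.
- lamp_knob (a joint): Height by which the blue knob is pulled out, m: 0 = in (off), 0.022 = out (on, where it starts). Same detent and forces as the red knob.
- mug: White mug with grey dots standing upright on the worktop to the right of the boxes (robot's right), 82 mm wide, 117 mm over its handle, 91 mm high. Origin at the centre of its underside's extents; handle towards its -y, z up.
Not all that is in view belongs to the job. What is shaped like the mug but orange or turquoise is not meant.

How it is judged:
By the outcome, as a careful person would: the job done as asked, in the order asked, and still so for the second after the job is handed in, with the robot touching nothing.
It also fails if it takes over 32 s, if anything falls off the work surface, if the arm or the gripper's body presses on something with over 40 N, if the wrist force passes 120 N, or if a joint passes its speed limit or range.

ROBOT

A 6-joint arm with a two-finger parallel gripper is mounted at the origin on a cart in front of the work surface, level with it; the furniture and walls round the work are solid. World frame = base frame: x ahead of the robot, y to its left, z up, the work surface at z = 0. Lengths are in m, angles in rad, forces in N, time in s.
With the tool pointing down it reaches from about 0.325 to 0.925 m from the base axis. Payload 3.1 kg.
Tool frame: the origin (TCP) lies at the very end of the fingers, on their centre line; the grasp point (between the pads) lies 19 mm behind it (robot.grip_point_offset is the distance from the TCP to the grasp point, in m); z points along the fingers, y is the line along which they close (so a half turn about z gives the same grasp; the last joint's range is limited). The gripper opens to 85 mm and grips with 20 to 120 N. Pads are 22 mm wide; open, the fingers measure 114 mm over their backs; the gripper's body (76 mm by 85 mm) begins 54 mm behind the grasp point. The pads swing forward as they close: fully open they stand 13 mm farther back than shut.
Start: joints at [1.087, 0.217, 1.613, -0, 1.311, -0.112], TCP at [0.227, 0.582, 0.231] pointing down, gripper open.
Joint ranges: [-2.75, 2.75], [-0.78, 2.1], [0.31, 2.55], [-1.13, 4.27], [0.13, 2.63], [-2.58, 2.58]. Speed limits (rad/s): [2.79, 2.79, 3.14, 3.14, 3.14, 3.14].

INTERFACE

Orientations are given as a 3x3 rotation matrix whose columns are the frame's x, y, z axes.
In Python, from station import robot, grab_frame, get_calibration, workorder, recognise, tip_of gives the robot as it stands.
- The arm moves only by the tool arm_command, never from a script. Its argument "rows" is a list that holds one entry, the list of rows, each a list of 7 numbers: the shift along the tool's x, y, z in mm, then the turn, a rotation vector about the tool's x, y, z in rad, then the finger opening in mm, from 0 to 85.4. In form: [[[x, y, z, ax, ay, az, grip], ...]]. A call has 1 to 12 rows; each row shifts and turns the commanded pose from where the row before left it, along the tool's axes as they then stand; what a row does not reach is not made up. A row lasts 1/8 s, in which the tool goes at most 62.5 mm and 10.7 degrees, less where a joint would pass 70% of its speed; a pose out of reach is approached as far as the arm can. A call is refused whole if a number of a shift passes 62.5 or a number of a turn 0.188, either way. A call with a gripper value outside its range is refused whole. The fingers move at their own pace and stop on an object; the grip force is fixed at half the most. Time passes only in rows, so rows that do not move let the fingers close. It gives the time, the measured TCP pose, the force, the opening and the grip force at its end, in the units of the state.
- robot.observe(): the state, without advancing time (a new reading comes with each control period).
- grab_frame(name): name is "scene" or "side" or "wrist"; returns the picture (384x512x3 uint8, blue, green, red); there is no depth.
- get_calibration(name): a dict with "camera_matrix" (3x3 intrinsics, pixels), "world_to_cam" (4x4, takes a point from world to camera coordinates). Camera axes: x right, y down, z forward; pixel columns grow to the right and rows downward; lengths in m; the calibration is good to about 2 mm. The wrist camera is an equidistant fisheye: a pixel r from the principal point sees the ray r / f radians off the axis. A picture is of the moment at which its call begins: read the wrist's pose just before it. get_calibration takes no time and is no camera call; for the wrist camera it gives the pose at the moment of the call.
- workorder.close_job(): hands the job in; it is judged then, once.
Trained networks look in the newest picture that a camera, given by its name, has taken for a name from the list of things; names that differ only in an ending like _2 or _b are one class to them, and where a whole thing is asked for, a point or a joint stands for the part that bears it (a point fixed in the world has none). Each returns a list of dicts, best first, with "conf" (0 to 1); they miss things now and then, are a little off and sometimes report something else, mostly with a low value. They report only what shows in the picture. A call takes as long as a camera call. They do not tell look-alikes from the thing itself.
- recognise(label, camera): "pixel" ([row, column] in pixels, amid what is visible of it).
- tip_of(label, camera): "pixel" ([row, column] in pixels: a listed point, or the origin of a listed thing).
The state is a dict: "t": time; "joints": joint angles; "qvel": joint speeds; "joint_efforts": joint torques, N m; "tool_pos": TCP position; "tool_rot": TCP orientation; "wrist_force": force on the tool from outside, world axes, zero at the start; "moment": the same for the moment, N m; "grip_width": opening from 0.0 (shut) to 1.0 (fully open); "grip_force": force on a finger pad.
Only numpy, scipy, OpenCV 4.12 (cv2) and the standard library are available. Lean on these libraries where they do the work, as an engineer would, in place of code of your own. Each camera call takes 0.05 s, during which the arm holds its last target. There are 200 camera calls.

## Working session

There is one attempt and no reset: what is moved stays moved. The work goes in short steps, Python scripts to look and compute and a tool call to move; the robot and the scene stay as the last step left them, time stands still between calls to the robot, and variables do not carry over. Pictures are saved under pics/ and viewed, at most 10 in all, crops included, and the job is handed in when it is done.

Besides the shell and the picture viewer there is one more tool, called after "Emit:" by a JSON object that holds its "api" and its "payload", one argument or row to a line. arm_command: Moves the arm, as the interface text tells. Its arguments: {"type":"object","properties":{"rows":{"type":"array","items":{"type":"array","items":{"type":"array","items":{"type":"number"}}}}},"required":["rows"]}

```bash
mkdir -p pics; python3 - <<'E'
from station import *
import cv2,numpy as np
ims=[]
for c in ["scene","side"]:
    im=grab_frame(c); cv2.imwrite(f"pics/{c}1.png",im)
    for l in ["fan_knob_grip","lamp_knob_grip","mug"]:
        print(c,l,[(np.round(d["pixel"],1).tolist(),round(d["conf"],2)) for d in tip_of(l,c)][:4])
    K=get_calibration(c); print(np.round(K["world_to_cam"],3).tolist())
o=robot.observe();print(o["t"],o["tool_pos"],np.round(o["tool_rot"],3),o["grip_width"])
E
```

```text
scene fan_knob_grip [([186.8, 272.2], 0.38)]
scene lamp_knob_grip [([142.7, 181.8], 0.58)]
scene mug [([226.2, 314.1], 0.8), ([187.7, 230.1], 0.8), ([249.7, 285.5], 0.77), ([262.3, 341.1], 0.58)]
[[0.59, -0.808, -0.013, -0.388], [-0.59, -0.419, -0.691, 0.22], [0.552, 0.415, -0.723, 1.379], [0.0, 0.0, 0.0, 1.0]]
side fan_knob_grip [([175.0, 270.7], 0.46)]
side lamp_knob_grip [([170.6, 153.0], 0.61), ([174.8, 271.5], 0.23)]
side mug [([212.0, 365.9], 0.61), ([219.4, 315.9], 0.6), ([194.2, 322.7], 0.59)]
[[0.032, -0.999, 0.013, -0.186], [-0.801, -0.033, -0.598, 0.361], [0.598, 0.009, -0.802, 1.281], [0.0, 0.0, 0.0, 1.0]]
0.4 [0.22699276 0.58220359 0.2310858 ] [[-0.932  0.363 -0.   ]
 [ 0.363  0.932 -0.   ]
 [ 0.    -0.    -1.   ]] 0.9976969457555382
```

View pics/scene1.png

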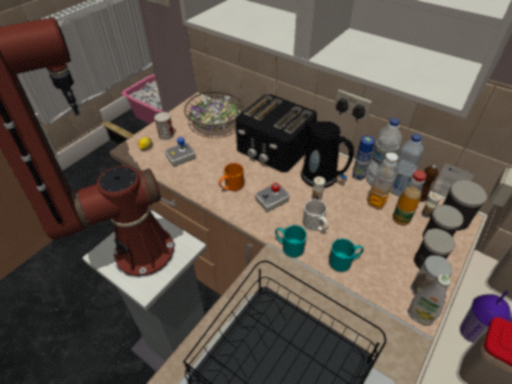

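View pics/side1.png

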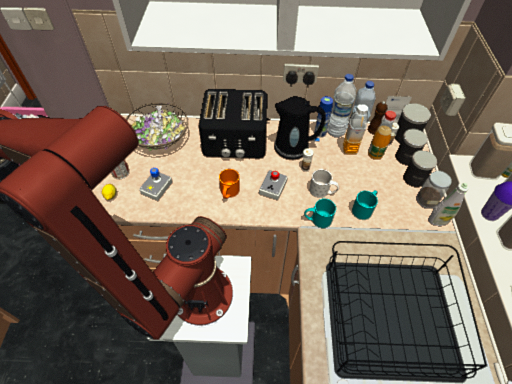

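The scene picture shows the red-knob box at (row 195, col 272) and the blue one at (152, 180). In the side picture they are at (183, 273) and (182, 155). The orange mug stands left of the red box, and the white mug right of it at (182, 321).

```bash
cat > h.py <<'E'
from station import *
import cv2,numpy as np
def ray(c,px):
    k=get_calibration(c);K=np.array(k["camera_matrix"]);T=np.array(k["world_to_cam"])
    d=T[:3,:3].T@np.linalg.inv(K)@[px[1],px[0],1]; return -T[:3,:3].T@T[:3,3],d/np.linalg.norm(d)
def atz(c,px,z):
    o,d=ray(c,px); return o+d*(z-o[2])/d[2]
def tri(a,b):
    A=0;B=0
    for c,p in (("scene",a),("side",b)):
        o,d=ray(c,p);M=np.eye(3)-np.outer(d,d);A=A+M;B=B+M@o
    return np.linalg.solve(A,B)
E
python3 - <<'E'
from h import *
np.set_printoptions(precision=4,suppress=True)
print("red",tri((186.8,272.2),(175,270.7)),atz("scene",(186.8,272.2),.07),atz("side",(175,270.7),.07))
print("blue",tri((142.7,181.8),(170.6,153)),atz("side",(170.6,153),.092))
for p in ((187.7,230.1),(226.2,314.1)):print("mug",atz("scene",p,0))
for p in ((194.2,322.7),(219.4,315.9)):print("mug",atz("side",p,0))
out=[]
for c in("scene","side"):
    im=grab_frame(c)
    hsv=cv2.cvtColor(im,cv2.COLOR_BGR2HSV).astype(int)
    m=((hsv[...,0]<6)|(hsv[...,0]>172))&(hsv[...,1]>140)&(hsv[...,2]>80)
    y,x=np.nonzero(m[165:200,255:290]);print(c,"red blob",y.mean()+165,x.mean()+255,len(y))
    out.append(cv2.resize(im[150:230,215:345],None,fx=6,fy=6,interpolation=cv2.INTER_CUBIC)[:, :780])
cv2.imwrite("pics/c1.png",cv2.resize(np.vstack(out),(480,600)))
cv2.imwrite("pics/c2.png",out[1])
# square-up: red blob
E
```

```text
red [ 0.4818 -0.2245  0.0571] [ 0.4689 -0.2319  0.07  ] [ 0.4738 -0.2242  0.07  ]
blue [0.4753 0.2503 0.0624] [0.4587 0.2407 0.092 ]
mug [ 0.4211 -0.057   0.    ]
mug [ 0.4469 -0.4381  0.    ]
mug [ 0.4384 -0.4401  0.    ]
mug [ 0.3158 -0.4049  0.    ]
scene red blob 188.1142857142857 275.0571428571429 35
side red blob 175.14 274.58 50
```

View pics/c2.png

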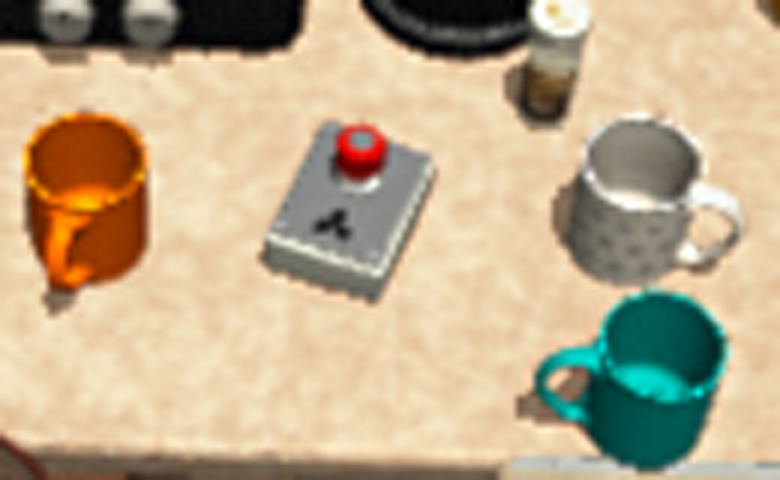

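The crop shows the fan mark nearer the robot and the red knob's cap at about (175, 275) in the full side picture. The box's long axis runs ahead and slightly right. The network's point is about 4 px off in column, so I'll use the blob instead.

```bash
python3 - <<'E'
from h import *
np.set_printoptions(precision=4,suppress=True)
print(tri((188.1,275.1),(175.1,274.6)),atz("scene",(188.1,275.1),.073),atz("side",(175.1,274.6),.073))
o=robot.observe();R=np.array(o["tool_rot"])
p=(atz("scene",(188.1,275.1),.073)+atz("side",(175.1,274.6),.073))/2;p[2]=.19
print(p,R.T@(p-o["tool_pos"])*1000)
E
```

```text
[ 0.4785 -0.2401  0.0616] [ 0.4672 -0.2464  0.073 ] [ 0.4715 -0.2396  0.073 ]
[ 0.4693 -0.243   0.19  ] [-525.5692 -680.8988   41.3326]
```

Emit:
{"api": "arm_command", "payload": {
  "rows": [
    [[-37,-48,0,0,0,0,85],[-37,-48,0,0,0,0,85],[-37,-48,0,0,0,0,85],[-37,-48,0,0,0,0,85],[-37,-48,0,0,0,0,85],[-37,-48,0,0,0,0,85],[-37,-48,0,0,0,0,85],[-37,-48,0,0,0,0,85],[-37,-48,0,0,0,0,85],[-37,-48,0,0,0,0,85],[-37,-48,0,0,0,0,85],[-37,-48,0,0,0,0,85]]
  ]
}}

```text
t: 2.0
tool_pos: [0.4319, -0.1178, 0.2319]
tool_rot: [[-0.931, 0.364, 0.002], [0.364, 0.931, -0.0], [-0.002, 0.0, -1.0]]
wrist_force: [-0.0, 0.5, 0.1]
grip_width: 0.995
grip_force: 0.0
```

Emit:
{"api": "arm_command", "payload": {
  "rows": [
    [[-30,-40,10,0,0,0,85],[-30,-40,10,0,0,0,85],[-21,-25,21,0,0,0,85],[0,0,0,0,0,0,85],[0,0,0,0,0,0,85]]
  ]
}}

```text
t: 2.62
tool_pos: [0.4686, -0.2424, 0.1904]
tool_rot: [[-0.932, 0.363, -0.0], [0.363, 0.932, 0.001], [0.001, 0.001, -1.0]]
wrist_force: [0.2, -0.2, 0.6]
grip_width: 0.996
grip_force: 0.0
```

```bash
cat >> h.py <<'E'
def wray(px):
    k=get_calibration("wrist");K=np.array(k["camera_matrix"]);T=np.array(k["world_to_cam"])
    v=np.array([(px[1]-K[0,2])/K[0,0],(px[0]-K[1,2])/K[1,1]]);th=np.linalg.norm(v)
    d=np.r_[v/th*np.sin(th),np.cos(th)]; return -T[:3,:3].T@T[:3,3],T[:3,:3].T@d
def watz(px,z):
    o,d=wray(px);return o+d*(z-o[2])/d[2]
E
python3 - <<'E'
from h import *
np.set_printoptions(precision=4,suppress=True)
o=robot.observe();print(o["t"],o["tool_pos"],o["tool_rot"],o["grip_width"])
im=grab_frame("wrist");cv2.imwrite("pics/w1.png",im)
t=tip_of("fan_knob_grip","wrist");print(t[:3])
for d in t[:2]:print(watz(d["pixel"],.07))
hsv=cv2.cvtColor(im,cv2.COLOR_BGR2HSV).astype(int)
m=(((hsv[...,0]<6)|(hsv[...,0]>172))&(hsv[...,1]>140)&(hsv[...,2]>80)).astype(np.uint8)
n,l,s,c=cv2.connectedComponentsWithStats(m)
for i in range(1,n):
    if s[i,4]>60:print(s[i],c[i],watz(c[i][::-1],.078))
E
```

```text
2.625 [ 0.4686 -0.2424  0.1904] [[-0.9317  0.3634 -0.0003]
 [ 0.3634  0.9317  0.0007]
 [ 0.0006  0.0005 -1.    ]] 0.9958898511547744
[{'pixel': [190.8, 261.7], 'conf': 0.65}]
[ 0.4786 -0.2358  0.07  ]
[239 172  36  39 738] [256.0705 190.4715] [ 0.4741 -0.2398  0.078 ]
```

View pics/w1.png

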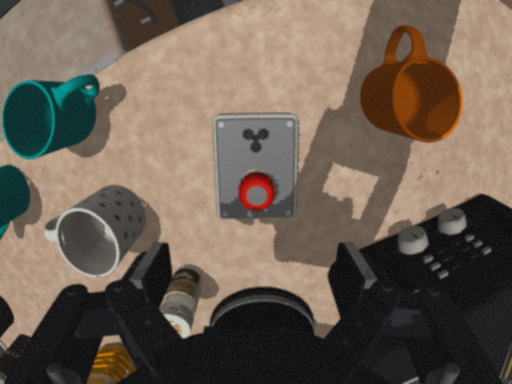

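The wrist view shows the red knob at about (191, 257), with the box edges aligned to the tool axes. The kettle and a small bottle are beyond the gripper, towards the bottom of the picture. I'll check their clearance.

```bash
python3 - <<'E'
from h import *
np.set_printoptions(precision=1,suppress=True)
o=robot.observe();R=np.array(o["tool_rot"]);k=np.array([.474,-.240,0])
f=lambda n,p:print(n,R.T@(p-k)*1000)
f("kettle base wrist",watz((290,262),0.01));f("kettle rim",watz((290,262),0.02))
f("kettle base side",atz("side",(157,290),0)); f("kettle top side", tri((125,325),(100,293)))
f("bottle base",watz((268,190),0)); f("bottle base side",atz("side",(169,306),0)); f("bottle top .07",atz("side",(152,308),.06))
f("knob bbox",watz((191.5,257),.078)); f("tool",o["tool_pos"])
f("toaster knob",watz((238,412),.05))
E
```

```text
kettle base wrist [-159.8    9.7   -9.8]
kettle rim [-152.4    9.3  -19.8]
kettle base side [-175.8   -7.1    0.2]
kettle top side [-249.6   28.9 -246.5]
bottle base [-132.6  -86.4    0.1]
bottle base side [-139.   -93.8    0.1]
bottle top .07 [-181.3  -81.2  -59.8]
knob bbox [ -1.   1. -78.]
tool [   3.7   -3.8 -191.1]
toaster knob [-67.7 186.3 -49.9]
```

Emit:
{"api": "arm_command", "payload": {
  "rows": [
    [[-4,4,30,0,0,0,85],[0,0,40,0,0,0,85],[0,0,30,0,0,0,85],[0,0,20,0,0,0,85],[0,0,12,0,0,0,85],[0,0,5,0,0,0,85],[0,0,0,0,0,0,60]]
  ]
}}

```text
t: 3.6
tool_pos: [0.4744, -0.2407, 0.0539]
tool_rot: [[-0.932, 0.363, 0.001], [0.363, 0.932, -0.001], [-0.001, -0.0, -1.0]]
wrist_force: [0.7, 0.1, -0.1]
grip_width: 0.81
grip_force: 0.0
```

```bash
python3 - <<'E'
from h import *
im=grab_frame("wrist");cv2.imwrite("pics/w2.png",im)
o=robot.observe();print(o["t"],o["tool_pos"],o["wrist_force"],o["grip_width"])
E
```

```text
3.65 [ 0.47463853 -0.24088797  0.05421179] [-0.49677206  0.27096291  0.21327058] 0.7312899651560771
```

View pics/w2.png

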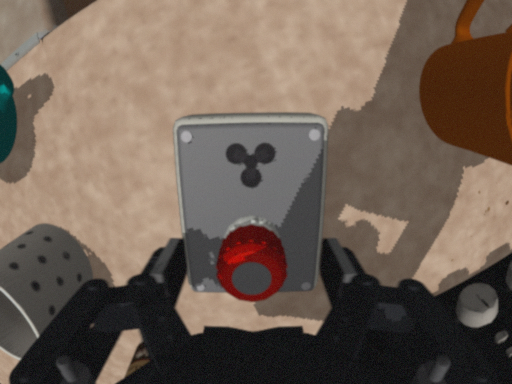

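The knob at (262, 252) sits centred between the fingertips, which are at rows 240–290. Closing on it now.

Emit:
{"api": "arm_command", "payload": {
  "rows": [
    [[0,0,0,0,0,0,40],[0,0,0,0,0,0,25],[0,0,0,0,0,0,20],[0,0,0,0,0,0,20],[0,0,0,0,0,0,20]]
  ]
}}

```text
t: 4.28
tool_pos: [0.4744, -0.2414, 0.0545]
tool_rot: [[-0.932, 0.363, 0.001], [0.363, 0.932, -0.001], [-0.001, -0.001, -1.0]]
wrist_force: [-2.6, 0.8, 6.0]
grip_width: 0.366
grip_force: 59.5
```

Emit:
{"api": "arm_command", "payload": {
  "rows": [
    [[0,0,-4,0,0,0,20],[0,0,-4,0,0,0,20],[0,0,-4,0,0,0,20],[0,0,-4,0,0,0,20],[0,0,-4,0,0,0,20],[0,0,-2,0,0,0,20],[0,0,0,0,0,0,20]]
  ]
}}

```text
t: 5.15
tool_pos: [0.4744, -0.2413, 0.0765]
tool_rot: [[-0.932, 0.363, 0.001], [0.363, 0.932, -0.001], [-0.001, -0.001, -1.0]]
wrist_force: [-1.4, -4.1, 6.9]
grip_width: 0.361
grip_force: 61.3
```

Emit:
{"api": "arm_command", "payload": {
  "rows": [
    [[0,0,-1,0,0,0,20],[0,0,-1,0,0,0,20],[0,0,0,0,0,0,20]]
  ]
}}

```text
t: 5.52
tool_pos: [0.4744, -0.2413, 0.0767]
tool_rot: [[-0.932, 0.363, 0.002], [0.363, 0.932, -0.002], [-0.002, -0.001, -1.0]]
wrist_force: [2.0, -7.1, -2.3]
grip_width: 0.361
grip_force: 60.3
```

The knob is against its stop, after about 22 mm of travel. Releasing it, rising clear and waiting.

Emit:
{"api": "arm_command", "payload": {
  "rows": [
    [[0,0,1,0,0,0,70],[0,0,0,0,0,0,70],[0,0,0,0,0,0,70],[0,0,0,0,0,0,70],[0,0,-10,0,0,0,70],[0,0,-30,0,0,0,70],[0,0,-30,0,0,0,70],[0,0,0,0,0,0,70],[0,0,0,0,0,0,70],[0,0,0,0,0,0,70],[0,0,0,0,0,0,70],[0,0,0,0,0,0,70]]
  ]
}}

```text
t: 7.02
tool_pos: [0.4736, -0.2404, 0.1456]
tool_rot: [[-0.932, 0.363, -0.001], [0.363, 0.932, 0.001], [0.001, 0.0, -1.0]]
wrist_force: [0.9, 0.1, 0.7]
grip_width: 0.815
grip_force: 0.0
```

```bash
python3 - <<'E'
from h import *
a=grab_frame("wrist");b=grab_frame("side")
cv2.imwrite("pics/c3.png",np.hstack([cv2.resize(a,(400,300)),cv2.resize(b[130:220,215:335],(400,300))]))
o=robot.observe();print(o["t"],o["tool_pos"],o["wrist_force"],o["grip_width"])
E
```

```text
7.125 [ 0.47377351 -0.2405012   0.14592294] [-0.52832851 -0.78401066 -0.42336424] 0.8213056720202891
```

View pics/c3.png

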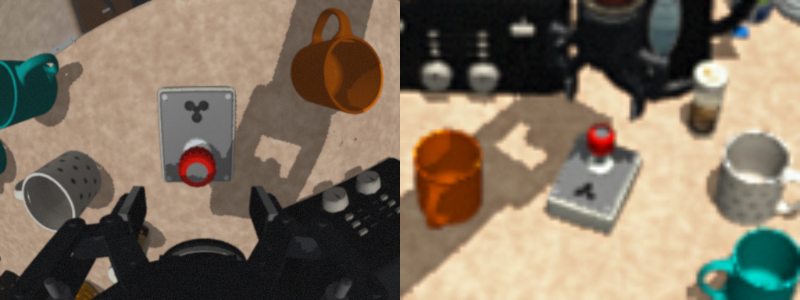

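The knob stands out by itself, with the white stem visible below the red cap. It has been free for over a second. I'll push it down with closed fingers: the cap top is at 105 mm now and should end at 83 mm.

Emit:
{"api": "arm_command", "payload": {
  "rows": [
    [[0,0,0,0,0,0,0],[0,0,0,0,0,0,0],[0,0,0,0,0,0,0],[0,0,0,0,0,0,0],[0,0,10,0,0,0,0],[0,0,14,0,0,0,0],[0,0,10,0,0,0,0],[0,0,4,0,0,0,0]]
  ]
}}

```text
t: 8.12
tool_pos: [0.4731, -0.24, 0.1066]
tool_rot: [[-0.932, 0.363, -0.002], [0.363, 0.932, 0.002], [0.003, 0.001, -1.0]]
wrist_force: [-0.1, -0.2, -0.5]
grip_width: -0.0
grip_force: 0.0
```

Emit:
{"api": "arm_command", "payload": {
  "rows": [
    [[0,0,4,0,0,0,0],[0,0,4,0,0,0,0],[0,0,4,0,0,0,0],[0,0,4,0,0,0,0],[0,0,4,0,0,0,0],[0,0,3,0,0,0,0],[0,0,1,0,0,0,0],[0,0,0,0,0,0,0]]
  ]
}}

```text
t: 9.12
tool_pos: [0.474, -0.2406, 0.0842]
tool_rot: [[-0.932, 0.363, -0.0], [0.363, 0.932, 0.0], [0.0, 0.0, -1.0]]
wrist_force: [-0.8, 0.1, 0.2]
grip_width: 0.001
grip_force: 0.0
```

Emit:
{"api": "arm_command", "payload": {
  "rows": [
    [[0,0,1,0,0,0,0],[0,0,1,0,0,0,0],[0,0,0,0,0,0,0]]
  ]
}}

```text
t: 9.5
tool_pos: [0.4742, -0.2408, 0.083]
tool_rot: [[-0.932, 0.363, 0.0], [0.363, 0.932, -0.0], [-0.0, -0.0, -1.0]]
wrist_force: [-1.4, 0.2, 4.4]
grip_width: -0.0
grip_force: 2.3
```

Contact at 83.0 mm, which is fully down. Retreating and checking.

Emit:
{"api": "arm_command", "payload": {
  "rows": [
    [[0,0,1,0,0,0,0],[0,0,0,0,0,0,0],[0,0,-10,0,0,0,0],[0,0,-40,0,0,0,0],[0,0,-50,0,0,0,0],[0,0,-20,0,0,0,0],[0,0,0,0,0,0,0],[0,0,0,0,0,0,0]]
  ]
}}

```text
t: 10.5
tool_pos: [0.4732, -0.2401, 0.1999]
tool_rot: [[-0.932, 0.363, -0.002], [0.363, 0.932, 0.001], [0.002, 0.001, -1.0]]
wrist_force: [0.2, 0.6, -0.3]
grip_width: -0.0
grip_force: 0.0
```

```bash
python3 - <<'E'
from h import *
a=grab_frame("wrist");b=grab_frame("side")
cv2.imwrite("pics/c4.png",np.vstack([np.hstack([cv2.resize(a,(400,300)),cv2.resize(b[130:220,215:335],(400,300))]),cv2.resize(b[130:220,95:335],(800,300))]))
o=robot.observe();print(o["t"],o["tool_pos"],o["wrist_force"],o["grip_width"])
E
```

```text
10.6 [ 0.47282237 -0.2398709   0.19918579] [-0.89651946 -0.17097563  0.3490665 ] -0.0018549396700044928
```

View pics/c4.png

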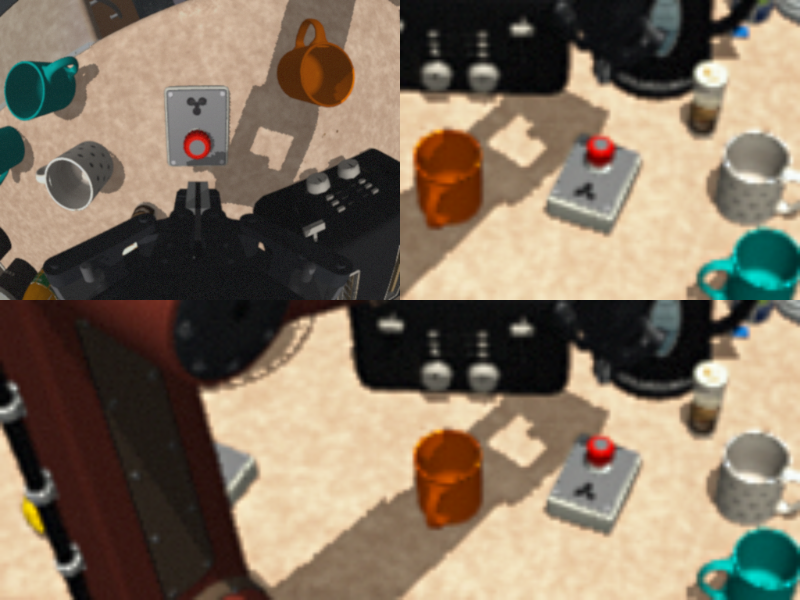

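The red knob is down, the box and the mug have not moved, and the gripper is clear. Handing in.

```bash
python3 -c "
from station import *
print(workorder.close_job())"
```

```text
the job is handed in; nothing more can be done
None
```

I pulled the red fan knob out to its stop, let it stand free for over a second, and pushed it fully back down. The mug was not moved; the arm never went near the blue lamp knob, though it blocked that knob in my last picture. The job is handed in at about 10.6 s; no verdict came back.

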